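Show a grinding drum's label to the stock scanner

TASK

Log the tall grinding drum in at the bench scanner: pick it up, set it down (do not drop it) upright in the middle of the scanner's round rubber pad, turned so that its paper label squarely faces the scanner's window, and let go. Leave the squat drum where it is.

Things in the scene. Friction and masses are not known exactly. Their poses are not given: they have to be found in the camera images.
- tall_drum: tall grinding drum, dark grey-brown abrasive cylinder, 56 mm diameter, 75 mm high; on top a steel flange (32 mm diameter, 3 mm) and a round steel stub (18 mm diameter, 32 mm high), 110 mm in all, about 0.4 kg. Origin: centre of its underside; z up; +y points out through the paper label on its side. A paper strip on top runs from flange to rim on the label's side
- drum_label (a point): the middle of the tall drum's paper label (white, with black bars, 46 mm high, about 31 mm wide), on the drum's side, 28 mm from its axis along its +y and 37.5 mm above its underside
- scanner: scanner, fixed: steel base plate 110 x 215 x 8 mm; near one end a round black rubber pad (90 mm diameter, top 12 mm above the bench), near the other a grey block (90 wide, 80 deep, top 90 mm above the bench) with a dark window towards the pad. Origin: on the bench below the pad's centre; z up; +y points from pad to window, whose face is 72 mm from the pad's centre; plate from -55 to +160 mm in y
- squat_drum: the squat grinding drum, to be left alone: same material, 74 mm in diameter and 34 mm high, with the same flange and stub on top (69 mm high in all) and a lower label. Origin: centre of its underside; z up; +y points out through its label
There are look-alikes about, which are no part of the job. What is shaped like the tall_drum but green or pink is not meant.

How it is judged:
By the outcome, as a careful person would: the job done as asked, in the order asked, and still so for the second after the job is handed in, with the robot touching nothing.
It also fails if it takes over 38 s, if anything falls off the work surface, if the arm or the gripper's body presses on something with over 40 N, if the wrist force passes 120 N, or if a joint passes its speed limit or range.

ROBOT

A 6-joint arm with a two-finger parallel gripper is mounted at the origin on the work surface. World frame = base frame: x ahead of the robot, y to its left, z up, the work surface at z = 0. Lengths are in mm, angles in rad, forces in N, time in s.
With the tool pointing down it reaches from about 300 to 825 mm from the base axis. Payload 5.4 kg.
Tool frame: the origin (TCP) lies on the centre line of the jaws, within the pads' length; the fingertips stand 17 mm ahead of it and the grasp point (between the pads) lies 2 mm behind it (arm.nose_length is the distance from the TCP to the fingertips, in mm); z points along the fingers, y is the direction in which the jaws open and shut (so a half turn about z gives the same grasp; the last joint's range is limited). The gripper opens to 92 mm and grips with 3 to 60 N. Pads are 20 mm wide; open, the fingers measure 128 mm over their backs; the gripper's body (75 mm by 189 mm) begins 69 mm behind the grasp point.
Start: joints at [-1.328, 0.158, 1.597, -0, 1.386, -0.21], TCP at [251.529, -517.049, 231.601] pointing down, gripper open.
Joint ranges: [-2.91, 2.91], [-0.94, 2.29], [0.18, 2.7], [-1.29, 4.43], [0.17, 2.64], [-3, 3]. Speed limits (rad/s): [2.57, 2.57, 3.14, 3.14, 3.14, 3.14].

INTERFACE

Orientations are given as a 3x3 rotation matrix whose columns are the frame's x, y, z axes.
In Python, from plant import get_obs, viewer, arm gives the robot as it stands. The module is installed in compiled form; this text tells all that it offers.
- The arm moves only by the tool arm_command, never from a script. Its arguments are lists of equal length, an entry for each row: "delta_pos": the shift along the tool's x, y, z in units of 30 mm (1.0 is 30 mm), a list of three; "spin": the turn about the tool's z in units of 6 degrees (1.0 is 6 degrees). A call has 1 to 12 rows; each row is the pose to reach, as a shift and turn from the pose commanded when the call began, along the tool's axes at that moment; what a row does not reach only later rows make up. A row lasts 1/12 s, in which the tool goes at most 41.7 mm and 7.16 degrees, less where a joint would pass 70% of its speed; a pose out of reach is approached as far as the arm can. A call with a gripper value outside its range is refused whole. "jaw" is the gripper's target within -1 to 1 (fully open at 1, half-way at 0, shut at -1), set as the call begins (left out, the last holds). The fingers move at their own pace and stop on an object; "force" is the grip in N (left out, the last holds). Time passes only in rows, so rows that repeat a pose let the fingers close. It gives the time, the measured TCP pose, the force and the opening at its end, in the units of the state.
- get_obs(): the state, without advancing time (a new reading comes with each control period).
- viewer.read_camera(name): name is "scene" or "top" or "wrist"; returns the picture (384x512x3 uint8, blue, green, red); there is no depth.
- viewer.calibration(name): a dict with "camera_matrix" (3x3 intrinsics, pixels), "distortion" ([k1, k2, p1, p2, k3] as OpenCV has them; the pictures are not rectified), "extrinsics" (4x4, takes a point from world to camera coordinates); the wrist camera has in their place "mount" (4x4, takes a point from camera to tool coordinates, whose origin is the TCP and whose axes are the flange's). Camera axes: x right, y up, looking along -z (the intrinsics and any distortion apply to the point x, -y, -z); pixel columns grow to the right and rows downward; lengths in mm; the calibration is good to about 2 mm. A picture is of the moment at which its call begins: read the wrist's pose just before it. calibration takes no time and is no camera call.
- arm.hand_in(): hands the job in, once; it reports no verdict.
The state is a dict: "time": time; "q": joint angles; "joint_velocities": joint speeds; "joint_torque": joint torques, N m; "eef_pos": TCP position; "ee_rot": TCP orientation; "force": force on the tool from outside, world axes, zero at the start; "moment": the same for the moment, N m; "grip_width": opening from 0.0 (shut) to 1.0 (fully open).
Only numpy, scipy, OpenCV 4.12 (cv2) and the standard library are available. Lean on these libraries where they do the work, as an engineer would, in place of code of your own. Each camera call takes 0.05 s, during which the arm holds its last target.

## Working session

There is one attempt and no reset: what is moved stays moved. The work goes in short steps, Python scripts to look and compute and a tool call to move; the robot and the scene stay as the last step left them, time stands still between calls to the robot, and variables do not carry over. Pictures are saved under pics/ and viewed, and the job is handed in when it is done.

Besides the shell and the picture viewer there is one more tool, called after "Emit:" in YAML: its name, and indented under it one key for each argument. arm_command: Moves the arm, as the interface text tells. Its arguments: {"type":"object","properties":{"delta_pos":{"type":"array"},"spin":{"type":"array"},"jaw":{"type":"number"},"force":{"type":"number"}},"required":["delta_pos","spin"]}

```bash
mkdir -p pics
cat > h.py <<'E'
import numpy as np, cv2
from plant import get_obs, viewer, arm
def snap(n,f):
    o=get_obs(); im=viewer.read_camera(n); cv2.imwrite('pics/'+f,im); return o,im
def cam(n,o=None):
    c=viewer.calibration(n); K=np.array(c['camera_matrix'],float); d=np.array(c['distortion'],float)
    if n=='wrist':
        M=np.array(c['mount']); T=np.eye(4); T[:3,:3]=np.array(o['ee_rot']); T[:3,3]=o['eef_pos']
        C2W=T@M
    else: C2W=np.linalg.inv(np.array(c['extrinsics']))
    return K,d,C2W
def ray(n,px,o=None):
    K,d,C=cam(n,o); p=cv2.undistortPoints(np.array(px,float).reshape(-1,1,2),K,d).reshape(-1,2)
    v=np.c_[p[:,0],-p[:,1],-np.ones(len(p))]@C[:3,:3].T
    return C[:3,3],v
def onz(n,px,z,o=None):
    c,v=ray(n,px,o); return c+v*((z-c[2])/v[:,2])[:,None]
def proj(n,P,o=None):
    K,d,C=cam(n,o); W=np.linalg.inv(C); P=np.array(P,float).reshape(-1,3)
    q=P@W[:3,:3].T+W[:3,3]; q=q*[1,-1,-1]
    return cv2.projectPoints(q,np.zeros(3),np.zeros(3),K,d)[0].reshape(-1,2)
E
python3 - <<'E'
from h import *
for n in ['scene','top','wrist']:
    o,im=snap(n,n+'0.png'); print(n,cam(n,o)[2].round(2).tolist())
print(o['eef_pos'],np.array(o['ee_rot']).round(3),o['time'],o['grip_width'])
E
```

```text
scene [[0.74, -0.44, 0.51, 953.37], [0.67, 0.47, -0.57, -643.37], [0.02, 0.76, 0.64, 674.3], [0.0, 0.0, 0.0, 1.0]]
top [[-0.02, 0.99, -0.14, 361.15], [-1.0, -0.02, 0.03, -73.57], [0.03, 0.14, 0.99, 940.39], [0.0, 0.0, 0.0, 1.0]]
wrist [[0.44, 0.86, 0.26, 326.08], [-0.9, 0.42, 0.13, -481.15], [-0.0, -0.29, 0.96, 384.66], [0.0, 0.0, 0.0, 1.0]]
[ 251.39769394 -516.53223849  230.70082283] [[ 0.899  0.438 -0.   ]
 [ 0.438 -0.899  0.002]
 [ 0.    -0.002 -1.   ]] 0.1 1.0009415002372701
```

View pics/scene0.png

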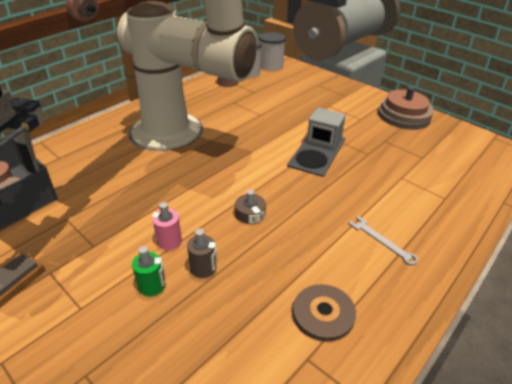

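View pics/top0.png

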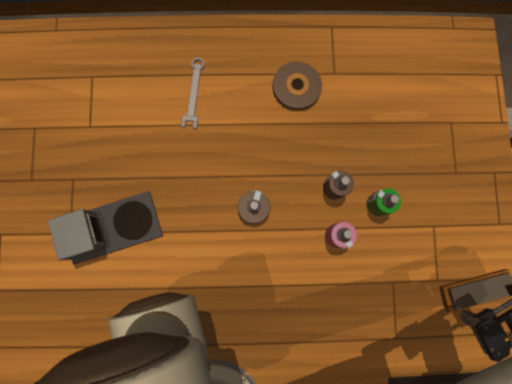

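View pics/wrist0.png

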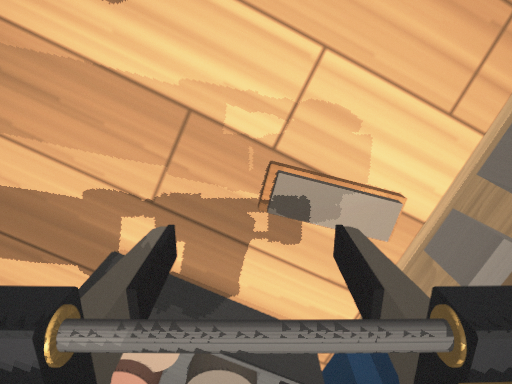

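The top view shows candidates: grey-brown tall (340,184), green (386,201), pink (343,236), and squat brown (254,207). The scanner pad is at (132,218), with the window block to its left at (75,235). The tall grey-brown drum fits by colour and height, so I'll confirm it in a crop.

Run:
```python
import cv2,numpy as np
a=cv2.imread('pics/top0.png'); s=cv2.imread('pics/scene0.png')
A=cv2.resize(a[160:260,310:410],(400,400),interpolation=cv2.INTER_CUBIC)
B=cv2.resize(s[220:290,170:240],(390,390),interpolation=cv2.INTER_CUBIC)
B=cv2.copyMakeBorder(B,0,10,0,0,cv2.BORDER_CONSTANT)
cv2.imwrite('pics/c1.png',np.hstack([A,B]))
cv2.imwrite('pics/c2.png',cv2.resize(a[180:270,40:170],None,fx=6,fy=6,interpolation=cv2.INTER_CUBIC))
```

```text
(no output)
```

View pics/c1.png

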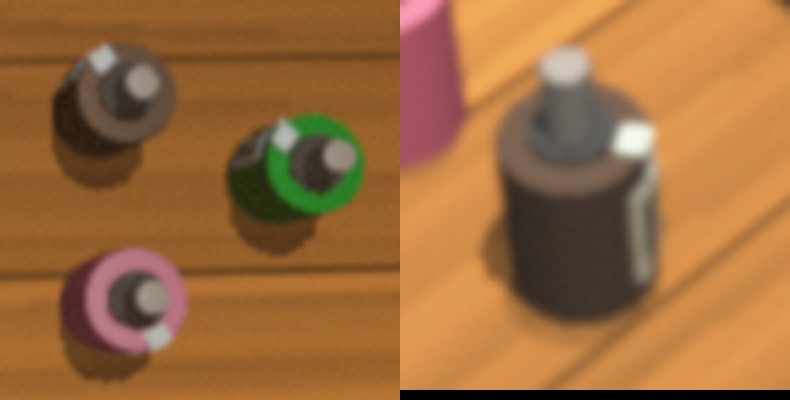

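View pics/c2.png

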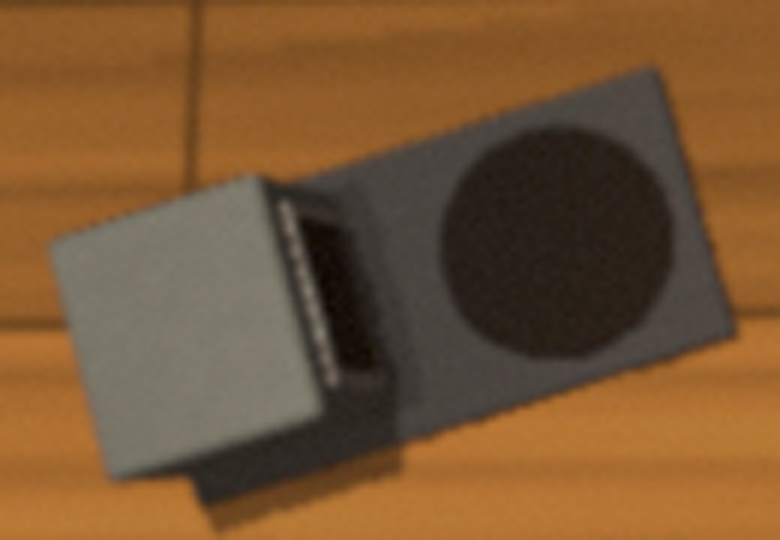

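The crop confirms it: the grey-brown tall drum is at top (341,183), with its strip pointing up-left at (335,174). Next I'll measure the drum and the scanner.

Run:
```python
from h import *
def u(c,o,f): return [(c[0]+.5)/f-.5+o[0],(c[1]+.5)/f-.5+o[1]]
im=cv2.imread('pics/top0.png')
rim=onz('top',[u((127,94),(310,160),4)],75)[0]; stub=onz('top',[u((142,82),(310,160),4)],110)[0]; st=onz('top',[u((103,59),(310,160),4)],75)[0]
print('rim',rim,'stub',stub,'strip',st)
# masks: strip / stub centroids
hsv=cv2.cvtColor(im,cv2.COLOR_BGR2HSV)
m=((hsv[...,2]>125)&(hsv[...,1]<60)).astype(np.uint8); r=np.zeros_like(m); r[165:200,322:358]=1
n,l,s,c=cv2.connectedComponentsWithStats(m*r)
for i in range(1,n): print(s[i],c[i],onz('top',[c[i]],75)[0],onz('top',[c[i]],110)[0])
# pad by ellipse
g=cv2.GaussianBlur(im,(0,0),.7).max(2); m=((g<60)).astype(np.uint8); r=np.zeros_like(m); r[195:245,108:158]=1
cs,_=cv2.findContours(m*r,cv2.RETR_EXTERNAL,cv2.CHAIN_APPROX_NONE)
k=max(cs,key=cv2.contourArea)[:,0,:].astype(float); W=onz('top',k,12)
(x,y),rad=cv2.minEnclosingCircle(W[:,:2].astype(np.float32)); e=cv2.fitEllipse(W[:,:2].astype(np.float32)); print('pad',x,y,rad,e)
# plate edges & block corners
P=[u(p,(40,180),6) for p in [(655,65),(737,335)]]
print('plate end',onz('top',P,8))
B=[u(p,(40,180),6) for p in [(50,243),(262,174),(325,410),(110,480)]]
b=onz('top',B,90);print('block',b, [np.linalg.norm(b[i]-b[i-1]) for i in range(4)], b.mean(0))
for n,P in [('scene',[[rim[0],rim[1],75],[rim[0],rim[1],110],[x,y,12]])]: print(proj(n,P))
```

```text
rim [ 496.65940961 -291.35425302   75.        ] stub [ 497.40201218 -290.86107205  110.        ] strip [ 516.28920363 -279.1307001    75.        ]
[332 171   7   7  32] [335.21875 174.34375] [ 516.3647048  -278.78864981   75.        ] [ 510.0870612  -270.48890657  110.        ]
[342 176   8   8  46] [345.2826087  179.82608696] [ 503.80103645 -300.40591933   75.        ] [ 498.03152079 -291.23188218  110.        ]
pad 430.3992614746094 178.5643768310547 45.18584442138672 ((430.3654479980469, 178.52349853515625), (87.73184967041016, 88.01908111572266), 5.127213001251221)
plate end [[498.65234241 142.0638749    8.        ]
 [394.09035412 109.62921659   8.        ]]
block [[427.5805954  336.20917043  90.        ]
 [450.56784353 261.42089067  90.        ]
 [367.86684427 236.79299505  90.        ]
 [344.90108444 311.69612048  90.        ]] [np.float64(86.23683174739953), np.float64(78.24129578133767), np.float64(86.29014150817206), np.float64(78.34477853639063)] [397.72909191 286.52979416  90.        ]
[[200.41057835 242.41132506]
 [199.10668468 229.84486853]
 [311.65925659 157.40778217]]
```

Emit:
arm_command:
  delta_pos:
    - [0.5,-0.15,0]
    - [1.5,-0.45,0]
    - [2.7,-0.8,0]
    - [4,-1.2,0]
    - [5.3,-1.6,0]
    - [6.6,-2,0]
    - [7.9,-2.4,0]
    - [9,-2.7,0]
    - [10,-3,0]
    - [10.5,-3.1,0]
    - [10.66,-3.18,0]
    - [10.66,-3.18,0]
  spin: [0,0,0,0,0,0,0,0,0,0,0,0]
  jaw: 0
  force: 40

```text
time: 1.15
eef_pos: [498.0, -289.6, 231.4]
ee_rot: [[0.898, 0.44, -0.0], [0.44, -0.898, 0.001], [-0.0, -0.001, -1.0]]
force: [-0.5, 0.2, -0.5]
grip_width: 0.503
```

Run:
```python
from h import *
o,im=snap('wrist','w1.png'); print(o['eef_pos'],np.array(o['ee_rot']).round(4).tolist(),o['time'],o['grip_width'])
print(proj('wrist',[[497.3,-291.1,75],[497.3,-291.1,110],[516.3,-278.9,75]],o))
```

```text
[ 498.0142747  -289.61872326  231.38154976] [[0.8981, 0.4397, -0.0004], [0.4397, -0.8981, 0.0006], [-0.0001, -0.0007, -1.0]] 1.15 0.5034325783077804
[[255.10662806 179.1682873 ]
 [255.13561649 189.43045538]
 [252.46260527 156.95728105]]
```

View pics/w1.png

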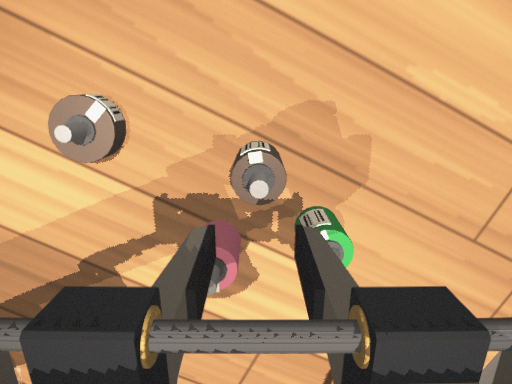

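The wrist view shows the tall drum between the jaws, with the stub top at about (259,188) and the strip at (257,155). That is about 4 px right of the prediction. The pink and green drums are clear of the descent line. I'll refine the numbers.

Run:
```python
from h import *
o=get_obs(); im=cv2.imread('pics/w1.png'); hsv=cv2.cvtColor(im,cv2.COLOR_BGR2HSV)
m=((hsv[...,2]>170)&(hsv[...,1]<50)).astype(np.uint8); r=np.zeros_like(m); r[135:205,228:290]=1
n,l,s,c=cv2.connectedComponentsWithStats(m*r)
for i in range(1,n):
    if s[i][4]>8: print(s[i],c[i],'z75',onz('wrist',[c[i]],75,o)[0][:2],'z110',onz('wrist',[c[i]],110,o)[0][:2])
cv2.imwrite('pics/w1c.png',cv2.resize(im[130:210,220:300],(560,560),interpolation=cv2.INTER_CUBIC))
```

```text
[240 146  30  10  66] [254.95454545 149.36363636] z75 [ 523.30928143 -279.03514528] z110 [ 528.79488366 -276.3287558 ]
[248 151  15  13 166] [255.07228916 157.05421687] z75 [ 516.56576964 -282.46051817] z110 [ 522.81195993 -279.36778729]
[250 180  19  19 274] [258.6459854  188.91970803] z75 [ 488.96040533 -299.95956182] z110 [ 498.32015298 -294.89314658]
```

View pics/w1c.png

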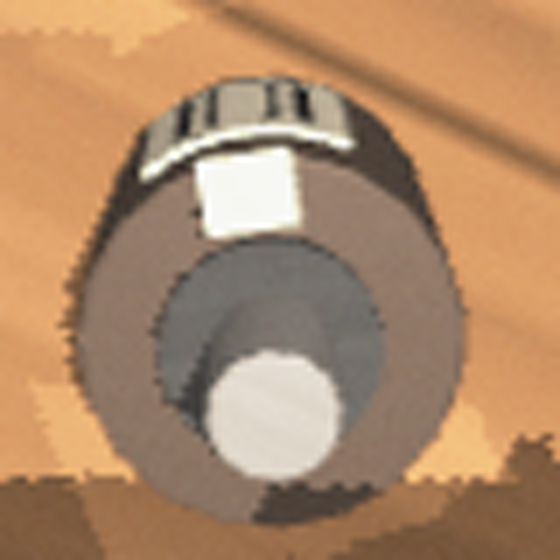

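Run:
```python
from h import *
o=get_obs()
u=lambda p:[(p[0]+.5)/7-.5+220,(p[1]+.5)/7-.5+130]
c=onz('wrist',[u((273,334))],75,o)[0]; s=onz('wrist',[u((250,193))],75,o)[0]; f=onz('wrist',[u((270,345))],78,o)[0]
L=onz('wrist',[u((140,174)),u((355,147))],60.5,o); st=np.array([498.3,-294.9])
print(c,s,f,L)
a=lambda v:np.degrees(np.arctan2(v[1],v[0]))
for cc in (c[:2],st): print(a(s[:2]-cc),[a(l[:2]-cc) for l in L],[np.linalg.norm(l[:2]-cc) for l in L], a(L.mean(0)[:2]-cc))
```

```text
[ 499.7643365  -294.54921441   75.        ] [ 516.57834833 -282.68613438   75.        ] [ 498.84065473 -294.49579879   78.        ] [[ 509.48499879 -268.36184186   60.5       ]
 [ 526.76244514 -294.68075832   60.5       ]]
35.20477666533283 [np.float64(69.63524794152048), np.float64(-0.2791622105818648)] [np.float64(27.93330908296657), np.float64(26.99842910335355)] 35.35970764777618
33.751438341846026 [np.float64(67.14610747098081), np.float64(0.4413315222053875)] [np.float64(28.798924205459663), np.float64(28.463289517456463)] 34.01475824054572
```

Emit:
arm_command:
  delta_pos:
    - [-0.05,0.11,0.3]
    - [-0.05,0.11,1.0]
    - [-0.05,0.11,1.8]
    - [-0.05,0.11,2.6]
    - [-0.05,0.11,3.3]
    - [-0.05,0.11,3.9]
    - [-0.05,0.11,4.25]
    - [-0.05,0.11,4.4]
    - [-0.05,0.11,4.4]
    - [-0.05,0.11,4.4]
  spin: [0,0,0,0,0,0,0,0,0,0]

```text
time: 2.03
eef_pos: [497.6, -295.8, 100.4]
ee_rot: [[0.9, 0.437, 0.001], [0.437, -0.9, -0.001], [0.0, 0.001, -1.0]]
force: [0.3, 0.3, 0.3]
grip_width: 0.498
```

Emit:
arm_command:
  delta_pos:
    - [0,0,0]
    - [0,0,0]
    - [0,0,0]
    - [0,0,0]
    - [0,0,0]
    - [0,0,0]
    - [0,0,0]
    - [0,0,0]
    - [0,0,0]
    - [0,0,0]
    - [0,0,0]
    - [0,0,0]
  spin: [0,0,0,0,0,0,0,0,0,0,0,0]
  jaw: -1
  force: 40

```text
time: 3.03
eef_pos: [497.5, -294.7, 100.0]
ee_rot: [[0.899, 0.438, -0.0], [0.438, -0.899, 0.001], [0.0, -0.001, -1.0]]
force: [-1.8, 2.6, 5.9]
grip_width: 0.188
```

The opening reads 17.3 mm against the 18 mm stub, so I have it. Lifting.

Emit:
arm_command:
  delta_pos:
    - [0,0,-0.15]
    - [0,0,-0.4]
    - [0,0,-0.9]
    - [0,0,-1.5]
    - [0,0,-2.2]
    - [0,0,-2.9]
    - [0,0,-3.4]
    - [0,0,-3.7]
    - [0,0,-3.8]
    - [0,0,-3.8]
  spin: [0,0,0,0,0,0,0,0,0,0]

```text
time: 3.87
eef_pos: [497.5, -295.1, 213.7]
ee_rot: [[0.899, 0.437, 0.0], [0.437, -0.899, -0.0], [0.0, 0.001, -1.0]]
force: [-0.0, -0.7, -4.9]
grip_width: 0.187
```

Run:
```python
from h import *
o,im=snap('wrist','w2.png'); o2,s=snap('scene','s2.png'); print(o['eef_pos'],o['force'],o['time'],o['grip_width'])
cv2.imwrite('pics/b2.png',np.hstack([im[100:,100:400],s[100:,60:360]]))
```

```text
[ 497.49551833 -295.12579525  213.74608107] [-0.02775295 -0.66432722 -4.86487885] 3.8667 0.18655082653110414
```

View pics/b2.png

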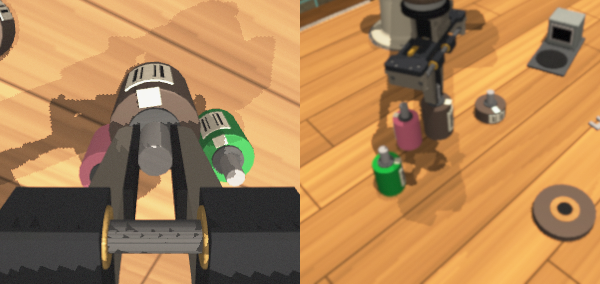

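Run:
```python
from h import *
im=cv2.imread('pics/w2.png')
o=get_obs(); c=np.array([498.2,-294.9]); b=213.7-100
print(o['time'])
t=np.radians(33.9); y=np.array([np.cos(t),np.sin(t)]); x=np.array([y[1],-y[0]])
def P(a,r,z): return [*(c+a*x+r*y),z+b]
pts=[P(0,0,110),P(0,22,75),P(0,28,60.5),P(0,28,14.5)]+[P(28*np.sin(q),28*np.cos(q),60.5) for q in (-.554,.554)]+[P(28*np.sin(q),28*np.cos(q),14.5) for q in (-.554,.554)]
p=proj('wrist',pts,o); print(p.round(1))
big=cv2.resize(im[140:300,170:330],(640,640),interpolation=cv2.INTER_CUBIC)
for q in p: cv2.circle(big,tuple(int(v) for v in (q-[170,140])*4+1.5),4,(0,0,255),1)
cv2.imwrite('pics/w2c.png',big[:590])
```

```text
3.9667
[[255.2 263.1]
 [250.  198.9]
 [249.  182.2]
 [250.2 165.7]
 [226.6 191.8]
 [273.5 185.5]
 [231.7 173.6]
 [270.3 168.4]]
```

View pics/w2c.png

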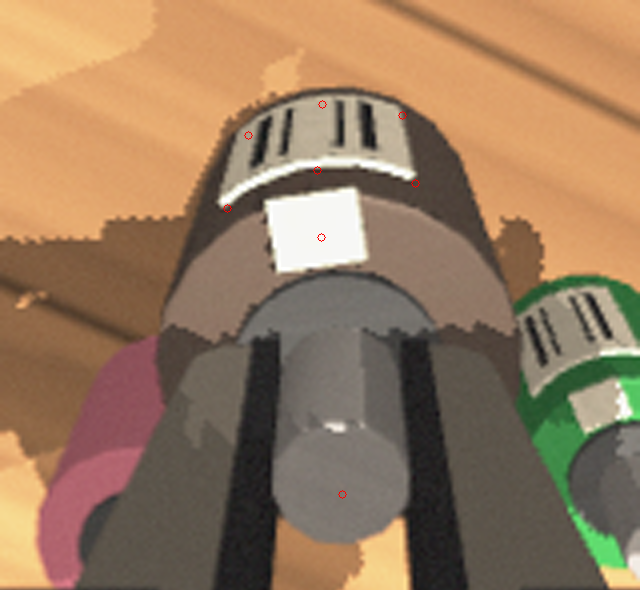

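The drum is held upright: the predicted points for a vertical drum land within about 2 px. The label points to about 34°, so I'll carry it to the pad and turn it +73°.

Emit:
arm_command:
  delta_pos:
    - [0.07,-0.2,0]
    - [0.2,-0.6,0]
    - [0.39,-1.2,0]
    - [0.61,-1.9,0]
    - [0.87,-2.7,0]
    - [1.13,-3.5,0]
    - [1.39,-4.3,0]
    - [1.65,-5.1,0]
    - [1.9,-5.9,0]
    - [2.16,-6.7,0]
    - [2.43,-7.55,0]
    - [2.43,-7.55,0]
  spin: [0,0,0,0,0,0,0,0,0,0,0,0]

```text
time: 4.97
eef_pos: [462.1, -54.2, 212.6]
ee_rot: [[0.897, 0.441, -0.002], [0.441, -0.897, 0.004], [-0.0, -0.004, -1.0]]
force: [-0.6, -0.0, -4.9]
grip_width: 0.184
```

Emit:
arm_command:
  delta_pos:
    - [0.13,-0.4,0]
    - [0.36,-1.1,0]
    - [0.65,-2.0,0]
    - [0.94,-2.9,0]
    - [1.23,-3.8,0]
    - [1.52,-4.7,0]
    - [1.78,-5.5,0]
    - [2.01,-6.2,0]
    - [2.2,-6.8,0]
    - [2.36,-7.3,0]
    - [2.44,-7.54,0]
    - [2.44,-7.54,0]
  spin: [-0.6,-1.7,-2.8,-3.9,-5.0,-6.1,-7.2,-8.3,-9.4,-10.5,-11.5,-12.17]

```text
time: 5.97
eef_pos: [429.5, 177.8, 213.0]
ee_rot: [[-0.163, 0.987, -0.001], [0.987, 0.163, 0.001], [0.001, -0.001, -1.0]]
force: [-0.1, 0.2, -4.7]
grip_width: 0.186
```

Emit:
arm_command:
  delta_pos:
    - [0,0,0]
    - [0,0,0]
    - [0,0,0]
    - [0,0,0]
  spin: [0,0,0,0]

```text
time: 6.3
eef_pos: [430.7, 175.8, 213.5]
ee_rot: [[-0.154, 0.988, -0.0], [0.988, 0.154, -0.0], [-0.0, -0.0, -1.0]]
force: [0.1, 0.1, -4.1]
grip_width: 0.188
```

Run:
```python
from h import *
o,im=snap('wrist','w3.png'); o2,s=snap('top','t3.png'); o3,sc=snap('scene','s3.png')
print(o['eef_pos'],np.array(o['ee_rot']).round(4).tolist(),o['force'],o['time'],o['grip_width'])
cv2.imwrite('pics/b3.png',np.hstack([im,cv2.resize(s[170:290,30:190],None,fx=1.8,fy=3.2)[:384]]))
cv2.imwrite('pics/t3c.png',cv2.resize(s[160:280,30:190],None,fx=5,fy=5,interpolation=cv2.INTER_CUBIC))
```

```text
[430.66176437 175.77182615 213.49074289] [[-0.1541, 0.9881, -0.0002], [0.9881, 0.1541, -0.0], [-0.0, -0.0002, -1.0]] [ 0.11423075  0.11693348 -4.10311144] 6.3 0.18836153866365518
```

View pics/w3.png

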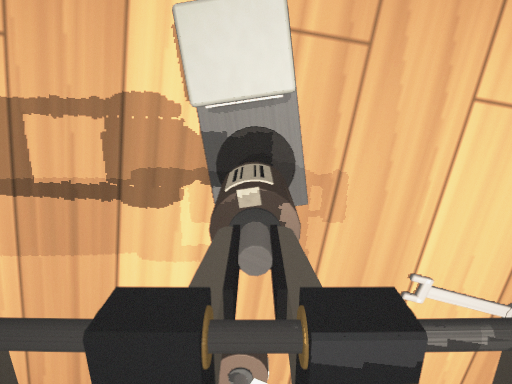

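View pics/t3c.png

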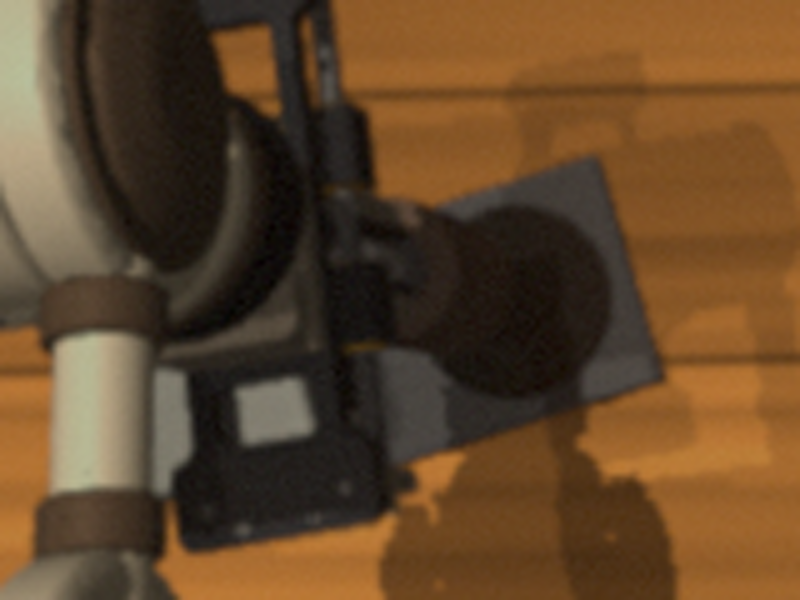

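View pics/s3.png

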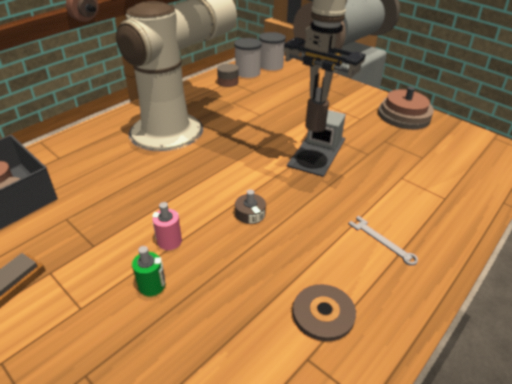

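Run:
```python
from h import *
im=cv2.imread('pics/w3.png')
cv2.imwrite('pics/w3c.png',cv2.resize(im[80:230,170:330],None,fx=4,fy=4,interpolation=cv2.INTER_CUBIC))
im=cv2.imread('pics/w3.png')
cv2.imwrite('pics/w3d.png',cv2.resize(im[0:125,160:310],None,fx=4,fy=4,interpolation=cv2.INTER_CUBIC))
```

```text
(no output)
```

View pics/w3c.png

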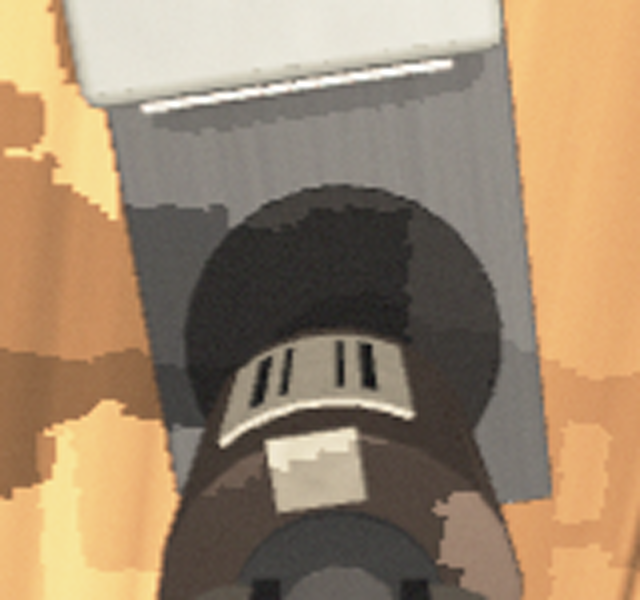

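View pics/w3d.png

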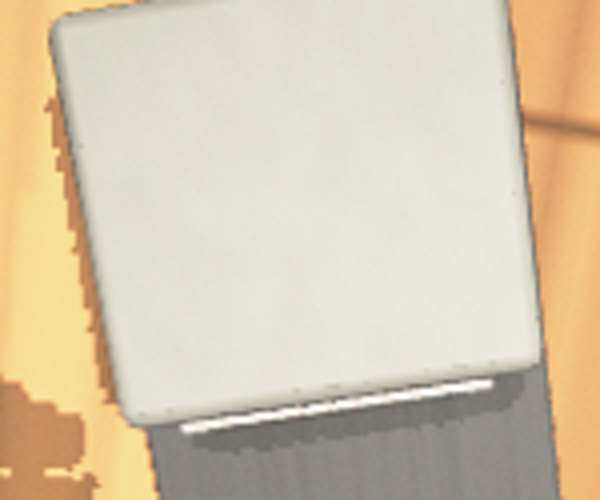

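Run:
```python
from h import *
from scipy.optimize import least_squares
o=get_obs(); a=lambda v:np.degrees(np.arctan2(v[1],v[0]))
U=lambda ps,og:[[(p[0]+.5)/4-.5+og[0],(p[1]+.5)/4-.5+og[1]] for p in ps]
c=(170,80); d=(160,0)
W=onz('wrist',U([(230,240),(275,205),(345,184),(400,195),(450,225),(485,270),(502,335),(492,395),(184,345),(192,395),(190,300)],c),12,o)[:,:2]
for R in (None,45):
    f=(lambda p:np.linalg.norm(W-p[:2],axis=1)-(p[2] if R is None else R)); s=least_squares(f,[430,176,45]); print('pad',s.x,np.abs(s.fun).max())
pad=s.x[:2]
B=onz('wrist',U([(125,425),(541,365),(50,25)],d),90,o); print('block',B, np.linalg.norm(B[1]-B[0]),np.linalg.norm(B[2]-B[0]))
fm=B[:2].mean(0); print('y from front',a(B[1]-B[0])+90, 'y from side',a(B[2]-B[0]),'pad->front',a(fm[:2]-pad),np.linalg.norm(fm[:2]-pad))
E_=onz('wrist',U([(125,210),(175,480),(520,160),(550,495)],c),8,o)
print('plate',E_.round(1).tolist(),a(E_[0]-E_[1]),a(E_[2]-E_[3]))
# drum: label in hand; underside z ~ tcp-100
b=o['eef_pos'][2]-100
L=onz('wrist',U([(222,443),(411,414)],c),60.5+b,o); S=onz('wrist',U([(317,470)],c),75+b,o)[0]
St=onz('wrist',[[256,261]],110+b,o)[0]
print(o['eef_pos'],'stub',St,'strip',S,a((S-St)[:2]),'label mid',a((L.mean(0)-St)[:2]),[np.linalg.norm((l-St)[:2]) for l in L], 'chord+90',a(L[0]-L[1])-90)
```

```text
pad [431.8559259  176.51379985  44.83630437] 1.1804571693813273
pad [431.89167489 176.34141032  45.        ] 1.215454755688583
block [[367.34273659 237.09470598  90.        ]
 [450.83946082 262.36456471  90.        ]
 [345.27663819 309.85065029  90.        ]] 87.23685411881137 76.02854814009889
y from front 106.83817243986819 y from side 106.8719884296615 pad->front 107.25920416270871 76.84853835038423
plate [[366.1, 204.8, 8.0], [389.2, 128.6, 8.0], [471.4, 235.1, 8.0], [499.1, 141.2, 8.0]] 106.83383419985641 106.43050779669767
[430.80802428 175.80055476 213.58145264] stub [431.41623291 176.70752819 223.58145264] strip [423.99136812 197.89174093 188.58145264] 109.3150777099074 label mid 109.30903650561801 [np.float64(28.986837253943957), np.float64(28.41300486638956)] chord+90 -251.97829242769004
```

Run:
```python
from h import *
im=cv2.imread('pics/w3.png')
cv2.imwrite('pics/w3e.png',cv2.resize(im[155:285,200:310],None,fx=5,fy=5,interpolation=cv2.INTER_CUBIC)[:600])
cv2.imwrite('pics/w3e.png',cv2.resize(im[165:280,200:310],None,fx=5,fy=5,interpolation=cv2.INTER_CUBIC))
```

```text
(no output)
```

View pics/w3e.png

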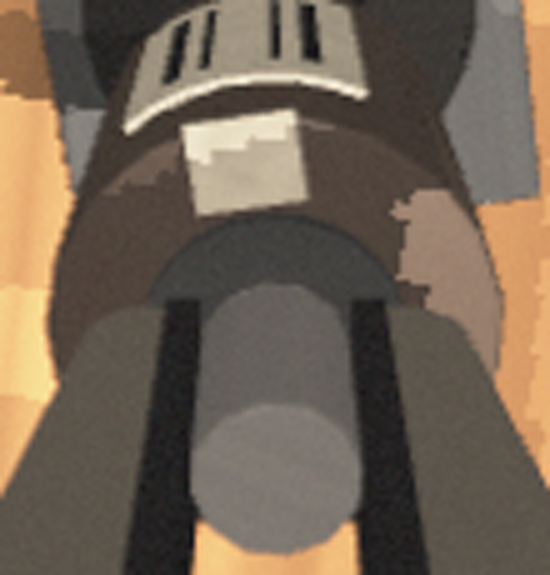

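Run:
```python
from h import *
o=get_obs(); a=lambda v:np.degrees(np.arctan2(v[1],v[0]))
U=lambda ps:[[(p[0]+.5)/5-.5+200,(p[1]+.5)/5-.5+165] for p in ps]
for b in (110.5,113.5,116.5):
    St=onz('wrist',U([(275.5,478)]),110+b,o)[0]; E=onz('wrist',U([(190,478),(361,478)]),110+b,o)
    S=onz('wrist',U([(182,124),(297,110),(308,200),(195,214)]),75+b,o); L=onz('wrist',U([(127,132),(367,98)]),60.5+b,o)
    R=onz('wrist',U([(50,310),(500,310)]),75+b,o)
    print(b,'stub',St[:2].round(1),np.linalg.norm(E[1]-E[0]).round(1),'strip',a(S.mean(0)-St),'edges',a(S[0]-S[3]),a(S[1]-S[2]),'cross',a(S[1]-S[0])+90,a(S[2]-S[3])+90,'label',a(L[1]-L[0])+90,a(L.mean(0)-St),'rim w',np.linalg.norm(R[1]-R[0]).round(1))
```

```text
110.5 stub [431.  175.3] 17.5 strip 107.97538698316063 edges 105.84995670373237 105.84742742108074 cross 106.17590977287242 106.4330061958314 label 107.34258415215501 107.64459246750282 rim w 55.0
113.5 stub [430.7 177. ] 17.1 strip 108.10799262479743 edges 105.84995670373233 105.84742742108061 cross 106.17590977287242 106.43300619583135 label 107.34258415215508 107.80173297291579 rim w 54.1
116.5 stub [430.4 178.7] 16.8 strip 108.24925299302895 edges 105.84995670373223 105.84742742108048 cross 106.1759097728724 106.43300619583142 label 107.34258415215504 107.96985120791072 rim w 53.2
```

Scanner yaw is 106.8° and the label reads about 107°, so no further turn is needed. The drum is within about 1 mm of the pad centre, so I'll shift it slightly and lower it.

Emit:
arm_command:
  delta_pos:
    - [0.01,0.03,0.2]
    - [0.01,0.03,0.6]
    - [0.01,0.03,1.1]
    - [0.01,0.03,1.6]
    - [0.01,0.03,2.1]
    - [0.01,0.03,2.5]
    - [0.01,0.03,2.8]
    - [0.01,0.03,3.0]
    - [0.01,0.03,3.1]
    - [0.01,0.03,3.15]
    - [0.01,0.03,3.15]
    - [0.01,0.03,3.15]
  spin: [0,0,0,0,0,0,0,0,0,0,0,0]

```text
time: 7.45
eef_pos: [432.2, 176.5, 119.8]
ee_rot: [[-0.156, 0.988, 0.001], [0.988, 0.156, 0.0], [-0.0, 0.001, -1.0]]
force: [0.8, -0.3, -4.2]
grip_width: 0.185
```

Run:
```python
from h import *
o,im=snap('wrist','w4.png'); o3,sc=snap('scene','s4.png')
print(o['eef_pos'],np.array(o['ee_rot']).round(4).tolist(),o['force'],o['time'],o['grip_width'])
A=cv2.resize(im[60:240,160:330],None,fx=2.3,fy=2.3,interpolation=cv2.INTER_CUBIC)
B=cv2.resize(sc[80:180,270:360],(370,A.shape[0]),interpolation=cv2.INTER_CUBIC)
cv2.imwrite('pics/b4.png',np.hstack([A,B]))
```

```text
[432.1890874  176.5331043  119.75196771] [[-0.1558, 0.9878, 0.0013], [0.9878, 0.1558, 0.0002], [-0.0, 0.0013, -1.0]] [ 0.80006362 -0.29172986 -4.21604748] 7.45 0.18476125513767072
```

View pics/b4.png

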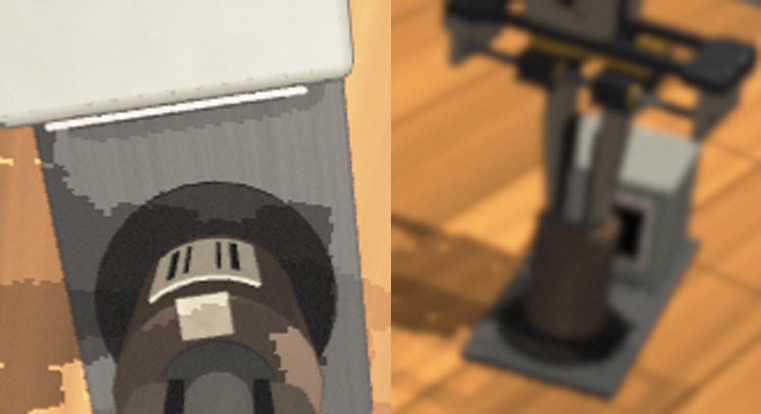

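Run:
```python
from h import *
from scipy.optimize import least_squares
o=get_obs(); im=cv2.imread('pics/w4.png'); print(o['eef_pos'])
# pad/plate edge per row & col: max gradient along rays from approx pad centre
c0=np.array([431.8,176.5]); g=cv2.GaussianBlur(cv2.cvtColor(im,cv2.COLOR_BGR2GRAY).astype(np.float32),(0,0),1.)
W=[]
for th in np.radians(np.arange(20,195,3)):
    rs=np.arange(38,52,.25); P=np.c_[c0[0]+rs*np.cos(th),c0[1]+rs*np.sin(th),np.full(len(rs),12)]
    q=proj('wrist',P,o); v=cv2.remap(g,q[:,0].astype(np.float32).reshape(1,-1),q[:,1].astype(np.float32).reshape(1,-1),cv2.INTER_LINEAR)[0]
    d=np.gradient(v); i=d.argmax()
    if d[i]>1.0: W.append([*P[i,:2]])
W=np.array(W); s=least_squares(lambda p:np.linalg.norm(W-p[:2],axis=1)-p[2],[*c0,45],loss='soft_l1',f_scale=.5)
print(len(W),s.x,np.median(abs(s.fun))); s=least_squares(lambda p:np.linalg.norm(W-p,axis=1)-45,c0,loss='soft_l1',f_scale=.5);print(s.x)
cv2.imwrite('pics/w4e.png',cv2.resize(im[140:280,200:310],None,fx=4.2,fy=4.2,interpolation=cv2.INTER_CUBIC))
```

```text
[432.16447788 176.51757312 119.78266999]
59 [431.35204499 177.2804972   44.78989113] 0.24469958760803223
[431.45523265 177.04521077]
```

View pics/w4e.png

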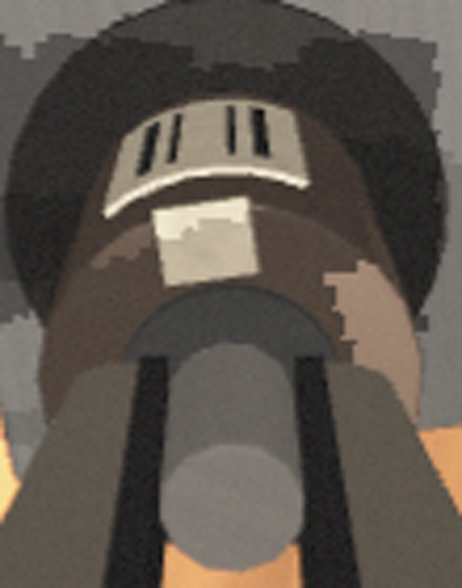

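Emit:
arm_command:
  delta_pos:
    - [0,-0.02,0.06]
    - [0,-0.02,0.12]
    - [0,-0.02,0.17]
    - [0,-0.02,0.2]
    - [0,-0.02,0.22]
    - [0,-0.02,0.22]
  spin: [0,0,0,0,0,0]

```text
time: 8.05
eef_pos: [430.9, 176.3, 112.3]
ee_rot: [[-0.156, 0.988, -0.0], [0.988, 0.156, -0.0], [0.0, -0.0, -1.0]]
force: [0.1, 0.7, -3.5]
grip_width: 0.187
```

Emit:
arm_command:
  delta_pos:
    - [0,0,0.02]
    - [0,0,0.03]
    - [0,0,0.03]
    - [0,0,0.03]
  spin: [0,0,0,0]

```text
time: 8.38
eef_pos: [431.2, 176.4, 112.0]
ee_rot: [[-0.156, 0.988, 0.0], [0.988, 0.156, -0.0], [-0.0, 0.0, -1.0]]
force: [-1.5, -0.5, 0.5]
grip_width: 0.188
```

Contact: the pad now carries the weight. Opening the jaws gently.

Emit:
arm_command:
  delta_pos:
    - [0,0,0]
    - [0,0,0]
    - [0,0,0]
    - [0,0,0]
    - [0,0,0]
    - [0,0,0]
    - [0,0,0]
    - [0,0,0]
  spin: [0,0,0,0,0,0,0,0]
  jaw: 0

```text
time: 9.05
eef_pos: [431.1, 176.4, 111.6]
ee_rot: [[-0.156, 0.988, 0.0], [0.988, 0.156, 0.0], [-0.0, 0.0, -1.0]]
force: [-0.1, 0.1, -0.4]
grip_width: 0.501
```

Emit:
arm_command:
  delta_pos:
    - [0,0,-0.2]
    - [0,0,-0.6]
    - [0,0,-1.2]
    - [0,0,-2.0]
    - [0,0,-2.8]
    - [0,0,-3.5]
    - [0,0,-4.0]
    - [0,0,-4.0]
  spin: [0,0,0,0,0,0,0,0]

```text
time: 9.72
eef_pos: [433.1, 176.7, 235.8]
ee_rot: [[-0.156, 0.988, 0.007], [0.988, 0.156, 0.001], [-0.0, 0.007, -1.0]]
force: [1.5, 0.1, 1.0]
grip_width: 0.504
```

Run:
```python
from h import *
from scipy.optimize import least_squares
o,im=snap('wrist','w5.png'); o3,sc=snap('scene','s5.png')
print(o['eef_pos'],o['force'],o['time'],o['grip_width'])
A=cv2.resize(im[60:220,170:340],(400,376),interpolation=cv2.INTER_CUBIC)
B=cv2.resize(sc[80:180,270:360],(370,376),interpolation=cv2.INTER_CUBIC)
cv2.imwrite('pics/b5.png',np.hstack([A,B]))
cv2.imwrite('pics/w5c.png',cv2.resize(im[110:230,190:330],None,fx=5,fy=5,interpolation=cv2.INTER_CUBIC))
```

```text
[433.14498646 176.70112308 235.76529052] [1.49518905 0.12077424 0.97526745] 9.7167 0.503659763699096
```

View pics/b5.png

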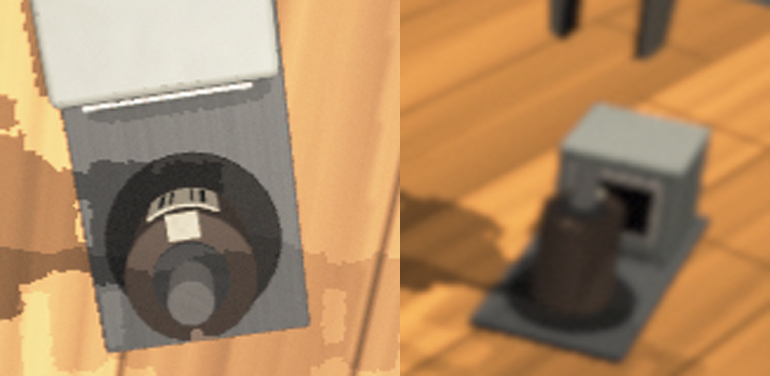

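View pics/w5c.png

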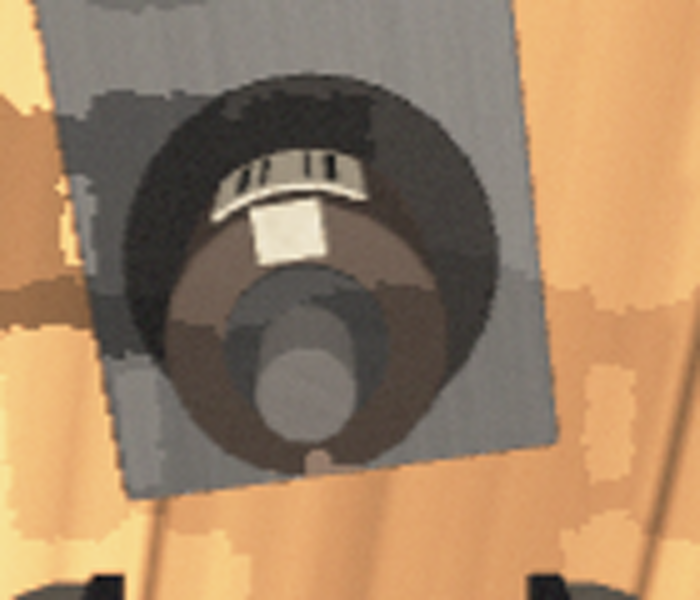

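Emit:
arm_command:
  delta_pos:
    - [0,0,0]
    - [0,0,0]
    - [0,0,0]
    - [0,0,0]
  spin: [0,0,0,0]

```text
time: 10.15
eef_pos: [430.5, 176.3, 230.7]
ee_rot: [[-0.156, 0.988, -0.002], [0.988, 0.156, -0.0], [0.0, -0.002, -1.0]]
force: [-0.7, 0.6, -0.0]
grip_width: 0.5
```

Run:
```python
from h import *
o,im=snap('wrist','w6.png'); print(o['eef_pos'])
cv2.imwrite('pics/w6c.png',cv2.resize(im[110:230,190:330],None,fx=5,fy=5,interpolation=cv2.INTER_CUBIC))
```

```text
[430.54799538 176.28659017 230.660197  ]
```

View pics/w6c.png

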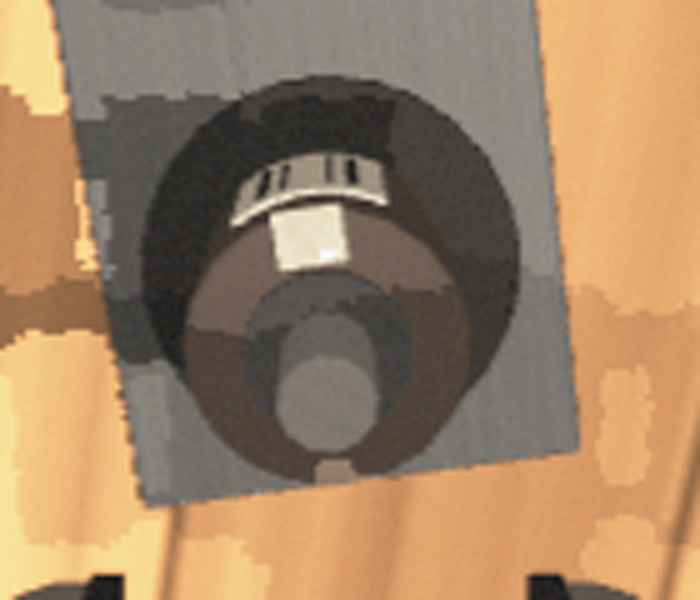

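Emit:
arm_command:
  delta_pos:
    - [-0.3,0,0]
    - [-0.9,0,0]
    - [-1.7,0,0]
    - [-2.6,0,0]
    - [-3.5,0,0]
    - [-4.4,0,0]
    - [-5.3,0,0]
    - [-6.2,0,0]
    - [-7,0,0]
    - [-7.6,0,0]
    - [-8,0,0]
    - [-8,0,0]
  spin: [0,0,0,0,0,0,0,0,0,0,0,0]

```text
time: 11.2
eef_pos: [468.5, -62.9, 231.5]
ee_rot: [[-0.153, 0.988, -0.0], [0.988, 0.153, -0.001], [-0.001, -0.0, -1.0]]
force: [1.3, 0.8, 0.0]
grip_width: 0.499
```

Run:
```python
from h import *
o,im=snap('top','t6.png'); print(o['eef_pos'],o['time'])
cv2.imwrite('pics/t6c.png',cv2.resize(im[180:270,40:170],None,fx=6,fy=6,interpolation=cv2.INTER_CUBIC))
```

```text
[468.507371   -62.88571306 231.53618951] 11.2
```

View pics/t6c.png

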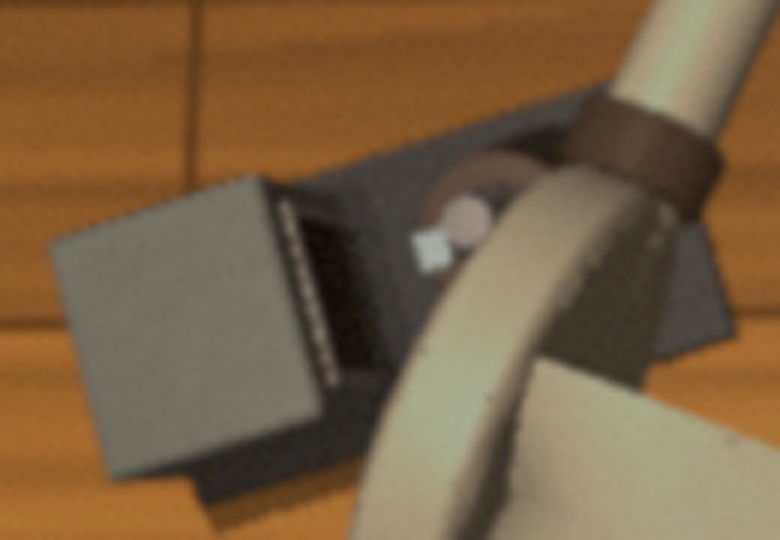

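Run:
```python
from h import *
from scipy.optimize import least_squares
a=lambda v:np.degrees(np.arctan2(v[1],v[0]))
T=lambda p:[[(p[0]+.5)/6-.5+40,(p[1]+.5)/6-.5+180]]
st=onz('top',T((467,221)),122)[0]; sp=onz('top',T((432,251)),87)[0]; print('TOP stub',st,'strip',sp,a(sp-st),np.linalg.norm((sp-st)[:2]),'pad 430.4 178.55')
t=np.arctan2(.9878,-.156); R=np.array([[np.cos(t),np.sin(t),0],[np.sin(t),-np.cos(t),0],[0,0,-1]])
o=dict(eef_pos=[430.55,176.29,230.66],ee_rot=R)
U=lambda ps:[[(p[0]+.5)/5-.5+190,(p[1]+.5)/5-.5+110] for p in ps]
St=onz('wrist',U([(326,404)]),122,o)[0]; rim=onz('wrist',U([(328,343)]),87,o)[0]
S=onz('wrist',U([(270,210),(341,203),(350,264),(281,272)]),87,o); L=onz('wrist',U([(233,223),(387,203)]),72.5,o)
P=onz('wrist',U([(142,262),(519,258),(331,75),(190,138),(462,130),(260,88),(400,90)]),12,o)[:,:2]
s=least_squares(lambda p:np.linalg.norm(P-p,axis=1)-45,[431,177]); print('WRIST pad',s.x,abs(s.fun).max(),'stub',St,'rim',rim)
print('yaw strip',a(S.mean(0)-St),a(S.mean(0)-rim),'edges',a(S[0]-S[3]),a(S[1]-S[2]),a(S[1]-S[0])+90,a(S[2]-S[3])+90,'label',a(L[1]-L[0])+90,a(L.mean(0)-St))
E=onz('wrist',U([(145,508),(580,449),(55,0),(537,0)]),8,o); print('plate yaw',a(E[1]-E[0])+90,a(E[2]-E[0]),a(E[3]-E[1]))
```

```text
TOP stub [429.99685678 178.583488   122.        ] strip [422.62587214 201.49860977  87.        ] 107.83114777474154 24.071439921986265 pad 430.4 178.55
WRIST pad [431.74100994 176.73069519] 0.6850687001200697 stub [430.57811412 177.46252197 122.        ] rim [430.76094836 178.87700452  87.        ]
yaw strip 106.53760342236203 108.13722500424663 edges 108.42613244388961 107.48896693127654 104.68930227054241 105.75644767621517 label 106.48349886679208 106.50739015871596
plate yaw 107.20607730078754 106.64186521727359 106.76530474751586
```

Run:
```python
from h import *
o,sc=snap('scene','s7.png'); print(arm.hand_in(), o['time'])
```

```text
the job is handed in; nothing more can be done
None 11.25
```

View pics/s7.png

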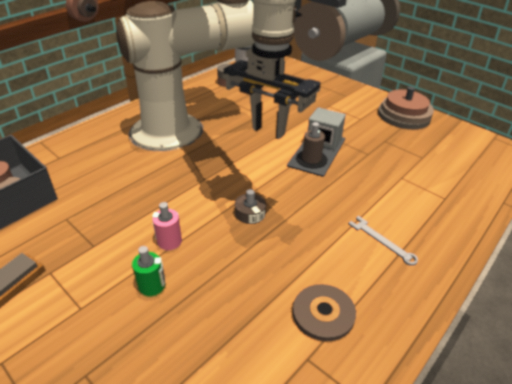

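The tall grey-brown drum is standing upright on the scanner's pad with its label facing the window. I gripped it by its stub, carried it over with a 73° turn, and lowered it until the pad took its weight. I then let go and backed off, and handed in at about 11.3 s.

- **Position:** the drum is off the pad's centre by about 0.4 mm in the top camera and 1.4 mm in the wrist camera.
- **Label direction:** most readings put it at 106.5° to 108.1°, against 106.8° for the scanner. Strip-edge readings were noisier, from 104.7° to 108.4°, so I count it as square to within about 1°.
- **Disagreement:** the two cameras' absolute positions differed by up to 4 mm at the pick, so I compared drum and pad within the same view when placing.
- **Rest of the scene:** the last scene picture shows the squat drum and everything else where they were, with the gripper clear.

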